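# Close the hand hole of a fabricated tank

### The arm

A 7-joint arm with a two-finger parallel gripper is mounted at the origin on the work surface. World frame = base frame: x ahead of the robot, y to its left, z up, the work surface at z = 0. Lengths are in m, angles in rad, forces in N, time in s.
With the tool pointing down it reaches from about 0.425 to 0.925 m from the base axis. Payload 6.8 kg.
Tool frame: the origin (TCP) lies between the finger pads; the fingertips stand r.tip_reach ahead of it and the grasp point (between the pads) lies 11 mm behind it (r.tip_reach is the distance from the TCP to the fingertips, in m); z points along the fingers, y is the direction in which the jaws open and shut (so a half turn about z gives the same grasp; the last joint's range is limited). The gripper opens to 85 mm and grips with 20 to 120 N. Pads are 22 mm wide; open, the fingers measure 114 mm over their backs; the gripper's body (76 mm by 85 mm) begins 54 mm behind the grasp point. The pads swing forward as they close: fully open they stand 13 mm farther back than shut.
Start: joints at [1.012, 0.477, 0.022, 1.555, -0.011, 1.109, -0.083], TCP at [0.294, -0.608, 0.239] pointing down, gripper open.
Joint ranges: [-2.96, 2.96], [-0.34, 2.1], [-1.41, 1.46], [0.24, 2.44], [-1.37, 4.51], [0.17, 1.92], [-2.96, 2.96]. Speed limits (rad/s): [2.39, 2.39, 3.14, 3.14, 3.14, 3.14, 3.14].

### API

Orientations are given as a rotation vector (axis times angle).
In Python, from bench import r, eyes, spotter gives the robot as it stands.
- The arm moves only by the tool carry_out, never from a script. Its argument "series" is text: rows parted by semicolons, each of 5 numbers parted by spaces: the shift along the tool's x, y, z in cm, then the turn about the tool's z in rad, then the opening, from 0 (shut) to 1 (fully open). In form: x y z yaw gripper; .... A call has 1 to 8 rows; each row shifts and turns the commanded pose from where the row before left it, along the tool's axes as they then stand; what a row does not reach is not made up. A row lasts 1/8 s, in which the tool goes at most 62.5 mm and 10.7 degrees, less where a joint would pass 70% of its speed; a pose out of reach is approached as far as the arm can. A call with a gripper value outside its range is refused whole. The fingers move at their own pace and stop on an object; "grip_force" is the grip in N (left out, the last holds). Time passes only in rows, so rows that do not move let the fingers close. It gives the time, the measured TCP pose, the force and the opening at its end, in the units of the state.
- r.get_obs(): the state, without advancing time (a new reading comes with each control period).
- eyes.grab_frame(name): name is "side" or "top"; returns a dict with "color" (400x640x3 uint8, blue, green, red), "intrinsics" (3x3 intrinsics, pixels), "R" (3x3) and "t" (3): a world point X has camera coordinates R X + t. Camera axes: x right, y down, z forward; pixel columns grow to the right and rows downward; lengths in m; the calibration is good to about 2 mm. A picture is of the moment at which its call begins. There is no depth.
- r.hand_in(): hands the job in, once; it reports no verdict.
Trained networks look in a picture, given as the dict that the camera call returned (one of the last four; its "shot" number tells which), for a name from the list of things; names that differ only in an ending like _2 or _b are one class to them, and where a whole thing is asked for, a point or a joint stands for the part that bears it (a point fixed in the world has none). Each returns a list of dicts, best first, with "confidence" (0 to 1); they miss things now and then, are a little off and sometimes report something else, mostly with a low value. They report only what shows in the picture. A call takes as long as a camera call. They do not tell look-alikes from the thing itself.
- spotter.search_frame(picture, query): "uv" ([column, row] in pixels, amid what is visible of it).
- spotter.trace(picture, query): "pixels" (400x640 bool, what is visible of it) and "uv" ([column, row] in pixels, amid what is visible of it).
- spotter.mark_of(picture, query): "uv" ([column, row] in pixels: a listed point, or the origin of a listed thing).
The state is a dict: "clock": time; "joints": joint angles; "qvel": joint speeds; "tau": joint torques, N m; "tcp_pos": TCP position; "orientation": TCP orientation; "contact_force": force on the tool from outside, world axes, zero at the start; "moment": the same for the moment, N m; "grip_width": finger opening in m.
Only numpy, scipy, OpenCV 4.12 (cv2) and the standard library are available. Lean on these libraries where they do the work, as an engineer would, in place of code of your own. Each camera call takes 0.05 s, during which the arm holds its last target.

### The job

Close the tank's hand hole before grinding starts: carry the round cover by its knob, set it gently on the collar well to one side of the recess, and slide it across with light pressure, never forcing it, until you feel it drop into the recess and lie flush. Then swing the yellow keeper round across the cover's rim so that it points at the middle of the hole, and let go, leaving everything else where it is.

Things in the scene. Friction and masses are not known exactly. Their poses are not given: they have to be found in the camera images.
- cover_knob (a point): The cover: steel disc in red-brown primer, 100 diameter, 5 thick, 0.28 to 0.5 kg, with an upright round knob on its axis: stem 14 diameter up to 18 above the disc's underside, black head 26 diameter from 18 to 43 above it. This point is on the axis in mid-head, 30 above the underside; z is the axis, up. It starts flat on the table right of the tank.
- tank: Fixed dark steel tank, 300 (x) x 340 (y), flat deck 120 above the table; x away from the robot, yaw within 0.3 rad. Origin: centre of its underside, on the table. On the deck, in its axes: collar about (-40, -30), keeper pivot (-40, +66), capped pipe socket 52 across, 57 high at (+95, +100), a loose magnet square near (+92, -100).
- hole_drawn (a point): Where the drawing puts the recess's centre, level with the collar's top face (128 above the table); axes as the tank's. The collar, a square bright plate 146 x 146 on the deck, was tacked on by eye: the recess's true centre lies up to 10 off this point along x and up to 10 along y, each time different and not measured: find it by feel.
- collar_face (a point): A point on the tank 60 toward the robot (tank's -x) from hole_drawn, at the height of the collar's flat top face. The collar's round recess is 104 diameter and 5 deep with a flat ledge at the bottom (open hole 80 diameter within). The cover drops in when its centre is within about 2 of the recess's, and then lies flush with this face.
- keeper (a joint): Keeper's angle (rad) about its upright pivot, anticlockwise from above: starts 0 to 0.3, parked clear of the collar; 1.92 points at hole_drawn, over the cover's rim; stop at 2.1. Needs about 2 N at the pin; stays where left. Yellow bar 18 wide, 4 thick, reaching 66 from the pivot, underside 2.5 above the collar's face: passes over a flush cover, is blocked by an unseated one.
- keeper_pivot (a point): The keeper's pivot bolt, fixed to the tank, 96 from hole_drawn along the tank's +y; axes as the tank's; 4.5 above the level of the collar's top face (mid-thickness of the bar).
- keeper_pin (a point): The keeper's upright black grip pin, 14 diameter, from 6.5 to 40.5 above the collar's top face, 42 from the pivot along the bar. This point is on its axis, 26.5 above the collar's top face. Pinch it from above or push it.
- magnet_square: Bystander: orange magnetic welding square lying flat on the back right part of the tank's deck, 75 x 90 x 20; origin at its underside. Leave alone.
- chipping_hammer: Bystander: chipping hammer with a wooden handle, 260 long, lying on the table to the right of the tank, far side; origin at its underside, mid-length. Leave alone.
- wire_brush: Bystander: wire brush with a wooden back, 260 x 28 x 36, on the table left of the robot, in front of the tank; origin at its underside, mid-length. Leave alone.
- spray_bottle: Bystander: white spray bottle with orange cap, 64 across, 190 high, standing left of the tank; origin at the centre of its foot. Leave alone.
- paste_tin: Bystander: blue tin, 72 across, 55 high, left of the tank; origin at the centre of its foot. Leave alone.
- blank_ring: Bystander: plain steel ring, 110 outside, 72 inside, 8 thick, flat on the table at the right (a bystander, not the cover); origin at the centre of its underside. Leave alone.
- tube_frame: Bystander: welded frame of 16 mm square tube, 140 x 130, flat on the table at the right; origin at the centre of its underside. Leave alone.
Things that resemble listed ones, but are neither listed nor needed, are in the scene too. Leave any purple look-alike of the part that bears cover_knob alone.

How it is judged:
By the outcome, as a careful person would: the job done as asked, in the order asked, and still so for the second after the job is handed in, with the robot touching nothing.
It also fails if it takes over 72 s, if anything falls off the work surface, if the arm or the gripper's body presses on something with over 40 N, if the wrist force passes 120 N, or if a joint passes its speed limit or range.

## Working session

There is one attempt and no reset: what is moved stays moved. The work goes in short steps, Python scripts to look and compute and a tool call to move; the robot and the scene stay as the last step left them, time stands still between calls to the robot, and variables do not carry over. Pictures are saved under pics/ and viewed, and the job is handed in when it is done.

Besides the shell and the picture viewer there is one more tool, called after ">>>" as a command line: name --argument value ..., lists and objects as JSON in quotes. carry_out: Moves the arm, as the interface text tells. Its arguments: {"type":"object","properties":{"series":{"type":"string"},"grip_force":{"type":"number"}},"required":["series"]}

```bash
mkdir -p pics; ls; cat > h.py <<'E'
import numpy as np,cv2
from bench import r,eyes,spotter
from scipy.spatial.transform import Rotation as Ro
def ray(p,uv):
    K=np.array(p["intrinsics"]);R=np.array(p["R"]);t=np.array(p["t"])
    d=R.T@(np.linalg.inv(K)@np.array([uv[0],uv[1],1.0])); c=-R.T@t
    return c,d/np.linalg.norm(d)
def atz(p,uv,z):
    c,d=ray(p,uv); return c+d*(z-c[2])/d[2]
def tri(ps,uvs):
    A=np.zeros((3,3));b=np.zeros(3)
    for p,u in zip(ps,uvs):
        c,d=ray(p,u);M=np.eye(3)-np.outer(d,d);A+=M;b+=M@c
    X=np.linalg.solve(A,b);return X,[np.linalg.norm((np.eye(3)-np.outer(ray(p,u)[1],ray(p,u)[1]))@(X-ray(p,u)[0])) for p,u in zip(ps,uvs)]
def proj(p,X):
    v=np.array(p["intrinsics"])@(np.array(p["R"])@np.array(X)+np.array(p["t"]));return v[:2]/v[2]
E
python3 - <<'E'
from h import *
o=r.get_obs();print({k:np.round(v,4) for k,v in o.items()},r.tip_reach)
P={n:eyes.grab_frame(n) for n in("side","top")}
for n,p in P.items():
    cv2.imwrite(f"pics/{n}0.png",p["color"]);print(n,-np.array(p["R"]).T@np.array(p["t"]))
for q in["cover_knob","tank","hole_drawn","collar_face","keeper_pivot","keeper_pin","magnet_square","keeper"]:
    for n,p in P.items():
        try: print(q,n,[(np.round(d["uv"],1).tolist(),round(d["confidence"],2)) for d in spotter.mark_of(p,q)][:3])
        except Exception as e: print(q,n,e)
E
```

```text
pics
{'clock': np.float64(0.0), 'joints': array([ 1.0119,  0.4778,  0.0223,  1.5564, -0.0116,  1.1093, -0.0831]), 'qvel': array([ 0.    , -0.0016, -0.0014, -0.0007, -0.0007,  0.0016,  0.0015]), 'tau': array([ 7.00000e-04, -5.96452e+01,  1.60840e+00, -2.81198e+01,
        1.25000e-02,  9.50000e-03, -0.00000e+00]), 'tcp_pos': array([ 0.2939, -0.607 ,  0.2383]), 'orientation': array([-3.0604e+00, -7.0180e-01,  8.0000e-04]), 'contact_force': array([-0.1899,  0.5621,  0.0932]), 'moment': array([-0.0044, -0.0157, -0.0037]), 'grip_width': np.float64(0.0855)} 0.008
side [-0.03055322  0.76493559  1.37725113]
top [ 0.19845792 -0.07467886  1.62200986]
cover_knob side [([339.2, 184.9], 0.89), ([367.8, 161.8], 0.75), ([386.6, 205.0], 0.75)]
cover_knob top [([406.2, 223.7], 0.94), ([402.3, 263.5], 0.9), ([361.8, 270.0], 0.88)]
tank side [([274.0, 231.8], 0.79), ([368.3, 163.1], 0.41), ([268.1, 181.4], 0.25)]
tank top [([279.2, 194.9], 0.61)]
hole_drawn side [([289.4, 210.5], 0.81)]
hole_drawn top [([283.6, 197.3], 0.75)]
collar_face side [([303.6, 217.4], 0.82)]
collar_face top [([283.5, 213.7], 0.98)]
keeper_pivot side [([269.0, 230.1], 0.57)]
keeper_pivot top [([259.1, 202.1], 0.77)]
keeper_pin side [([275.6, 231.5], 0.52)]
keeper_pin top [([252.9, 210.5], 0.65), ([406.9, 226.5], 0.58)]
magnet_square side [([270.7, 181.1], 0.69), ([302.6, 219.9], 0.29)]
magnet_square top [([310.9, 163.4], 0.5)]
keeper side it knows: blank_ring, chipping_hammer, collar_face, cover_knob, hole_drawn, keeper_pin, keeper_pivot, magnet_square, paste_tin, spray_bottle, tank, tube_frame, wire_brush
keeper top it knows: blank_ring, chipping_hammer, collar_face, cover_knob, hole_drawn, keeper_pin, keeper_pivot, magnet_square, paste_tin, spray_bottle, tank, tube_frame, wire_brush
```

View pics/side0.png

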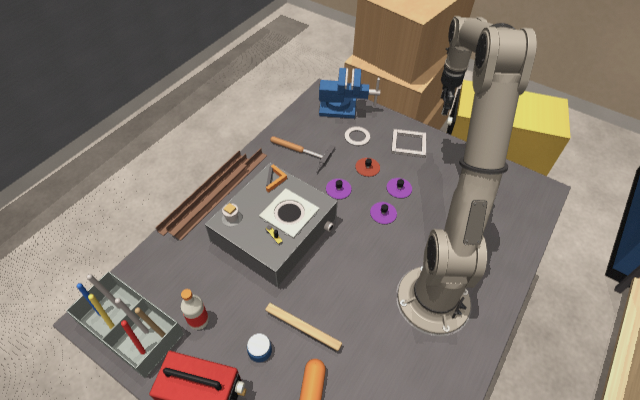

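View pics/top0.png

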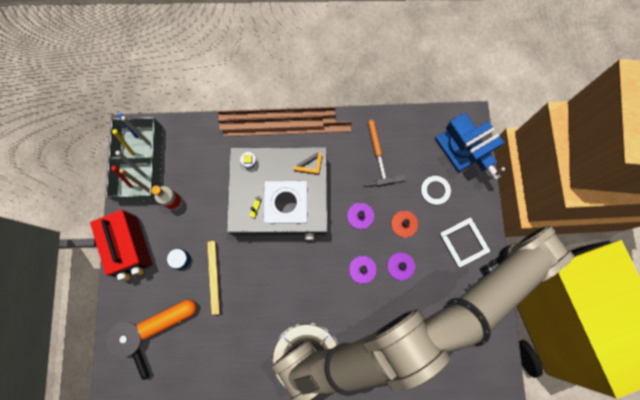

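```bash
python3 - <<'E'
import cv2
t=cv2.imread("pics/top0.png");s=cv2.imread("pics/side0.png")
cv2.imwrite("pics/topc.png",cv2.resize(t[130:300,220:420],None,fx=4,fy=3.5,interpolation=cv2.INTER_CUBIC)[:600,:800])
cv2.imwrite("pics/sidec.png",cv2.resize(s[140:290,220:420],None,fx=4,fy=4,interpolation=cv2.INTER_CUBIC))
E
```

```text
(no output)
```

View pics/topc.png

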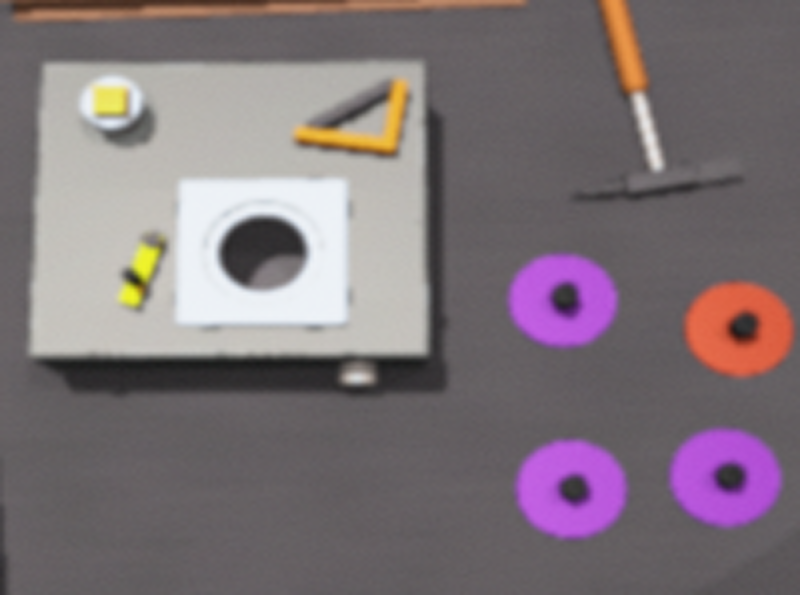

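View pics/sidec.png

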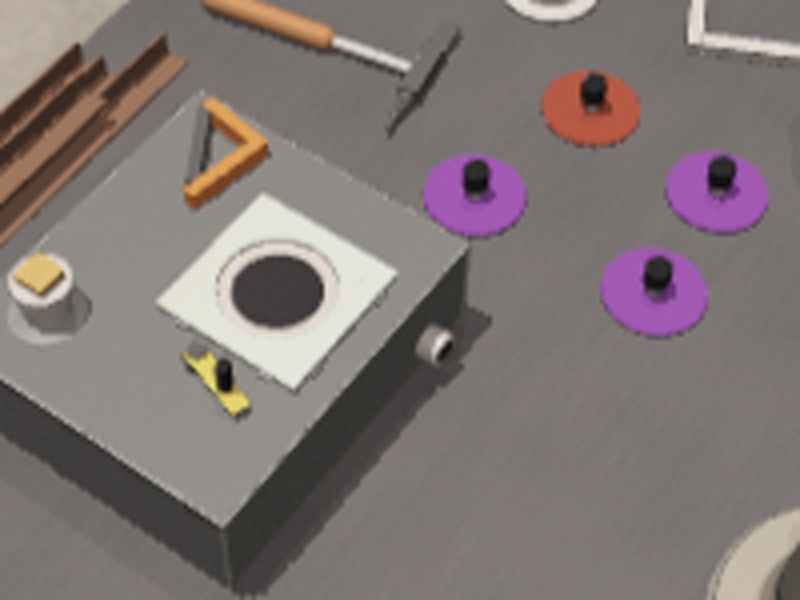

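The cover is the red-brown disc: top (405,224), side (367,162). The other discs, at top (361,215), (363,269) and (401,266), are purple look-alikes to leave alone. The keeper shows yellow at top (255,208), with its pin toward the robot. Measuring next.

```bash
python3 - <<'E'
from h import *
P={n:eyes.grab_frame(n) for n in("side","top")}
ps=[P["side"],P["top"]]
def best(n,q,near):
    L=spotter.mark_of(P[n],q);L=[d for d in L if np.hypot(*(np.array(d["uv"])-near))<12];return L[0]["uv"] if L else None
near={"cover_knob":((367,162),(405,224)),"hole_drawn":((289,210),(284,198)),"collar_face":((303,217),(283,213)),"keeper_pivot":((269,229),(259,202)),"keeper_pin":((275,232),(253,210)),"tank":((274,232),(279,195)),"magnet_square":((271,181),(309,164))}
for q,(a,b) in near.items():
    u=[best("side",q,a),best("top",q,b)]
    if u[0] is None or u[1] is None: print(q,u);continue
    X,e=tri(ps,u);print(q,np.round(u,1).tolist(),np.round(X,4),np.round(e,4))
# discs and hole masks
for n,p in P.items():
    im=p["color"].astype(int);B,G,R=im[...,0],im[...,1],im[...,2]
    red=((R-B>60)&(R-G>50)).astype(np.uint8)
    nn,l,s,c=cv2.connectedComponentsWithStats(red)
    for i in range(1,nn):
        if 100<s[i,4]<900 and 340<c[i][0]<420 and 140<c[i][1]<240:
            ct=max(cv2.findContours((l==i).astype(np.uint8),cv2.RETR_EXTERNAL,cv2.CHAIN_APPROX_NONE)[0],key=len)
            el=cv2.fitEllipse(cv2.convexHull(ct));print(n,"disc",s[i],el,np.round(atz(p,el[0],.005),4))
    # collar white square
    box={"side":(180,245,250,330),"top":(170,230,255,315)}[n]
    sub=p["color"][box[0]:box[1],box[2]:box[3]]
    g=cv2.cvtColor(sub,cv2.COLOR_BGR2GRAY)
    big=cv2.resize(g,None,fx=8,fy=8,interpolation=cv2.INTER_CUBIC)
    w=(big>205).astype(np.uint8)
    ct=max(cv2.findContours(w,cv2.RETR_EXTERNAL,cv2.CHAIN_APPROX_NONE)[0],key=cv2.contourArea)
    q=cv2.approxPolyDP(cv2.convexHull(ct),20,True)[:,0]
    qq=(q+.5)/8-.5+[box[2],box[0]]
    W=np.array([atz(p,u,.128) for u in qq]);print(n,"collar",np.round(qq,1).tolist());print(np.round(W,4),W.mean(0))
    if len(W)==4: print([round(np.linalg.norm(W[i]-W[i-1]),4) for i in range(4)])
    cv2.imwrite(f"pics/{n}g.png",big)
    d=(big<120).astype(np.uint8);
    print("thr",big.min(),big.max())
    nn,l,s,c=cv2.connectedComponentsWithStats(d)
    h=[(s[i,4],np.round((c[i]+.5)/8-.5+[box[2],box[0]],1).tolist()) for i in range(1,nn) if s[i,4]>500];print(h)
E
```

```text
cover_knob [[366.2, 162.2], [405.7, 226.5]] [ 0.4597 -0.3747  0.034 ] [0.0103 0.0103]
hole_drawn [[292.1, 209.1], [285.1, 197.6]] [0.5393 0.048  0.142 ] [0.0102 0.0102]
collar_face [[303.2, 217.0], [283.3, 217.6]] [0.4765 0.0575 0.1514] [0.001 0.001]
keeper_pivot [[268.6, 227.8], [254.9, 197.9]] [0.5483 0.1539 0.1466] [0.0028 0.0028]
keeper_pin [[270.1, 233.4], [253.4, 209.1]] [0.521  0.1641 0.1429] [0.0087 0.0087]
tank [[274.5, 234.0], [281.5, 197.1]] [ 0.5904  0.0789 -0.0223] [0.0004 0.0004]
magnet_square [[271.1, 180.8], [309.3, 164.7]] [ 0.6783 -0.034   0.1082] [0.0029 0.0029]
side disc [355 158  25  19 305] ((367.2549743652344, 166.71067810058594), (18.14112663269043, 24.47001838684082), 97.70040130615234) [ 0.4648 -0.3779  0.005 ]
side collar [[285.2, 188.4], [318.2, 207.6], [292.9, 236.1], [259.3, 214.9]]
[[ 0.608  -0.0214  0.128 ]
 [ 0.4654 -0.0175  0.128 ]
 [ 0.4691  0.125   0.128 ]
 [ 0.6117  0.1204  0.128 ]] [0.53856444 0.05163881 0.128     ]
[np.float64(0.1419), np.float64(0.1426), np.float64(0.1426), np.float64(0.1427)]
thr 2 238
[(np.int32(1421), [268.6, 181.9]), (np.in
[... 206 characters left out ...]
t32(876), [269.0, 227.1]), (np.int32(2488), [275.8, 233.2]), (np.int32(543), [266.9, 231.6]), (np.int32(642), [280.3, 243.1])]
top disc [391 210  28  28 559] ((404.3030700683594, 223.58998107910156), (26.76728057861328, 27.676950454711914), 125.95062255859375) [ 0.4655 -0.3789  0.005 ]
top collar [[306.1, 181.2], [305.8, 221.2], [263.2, 221.3], [264.6, 181.2]]
[[ 0.6091 -0.0224  0.128 ]
 [ 0.4664 -0.0174  0.128 ]
 [ 0.4715  0.1295  0.128 ]
 [ 0.6147  0.1236  0.128 ]] [0.54042106 0.05333757 0.128     ]
[np.float64(0.1461), np.float64(0.1428), np.float64(0.147), np.float64(0.1433)]
thr 41 242
[(np.int32(2202), [304.3, 171.8]), (np.int32(18442), [284.7, 200.5]), (np.int32(552), [255.6, 212.0])]
```

```bash
python3 - <<'E'
from h import *
P={n:eyes.grab_frame(n) for n in("side","top")}
out=[]
C=np.array([.5395,.0525])
for n in("side","top"):
    p=P[n];c0=proj(p,[*C,.128]);x0,y0=int(c0[0])-32,int(c0[1])-27
    f=12
    im=cv2.resize(p["color"][y0:y0+54,x0:x0+66],None,fx=f,fy=f,interpolation=cv2.INTER_CUBIC)[:, :792]
    for rad,z,col in((.052,.128,(0,0,255)),(.04,.123,(0,200,0))):
        pts=[((proj(p,[C[0]+rad*np.cos(a),C[1]+rad*np.sin(a),z])+.5-[x0,y0])*f) for a in np.linspace(0,6.283,73)]
        cv2.polylines(im,[np.int32(pts)],True,col,1)
    out.append(im); print(im.shape,x0,y0)
    cv2.imwrite(f"pics/ov_{n}.png",im[:600,:800])
E
```

```text
(648, 792, 3) 256 184
(648, 792, 3) 253 174
```

View pics/ov_side.png

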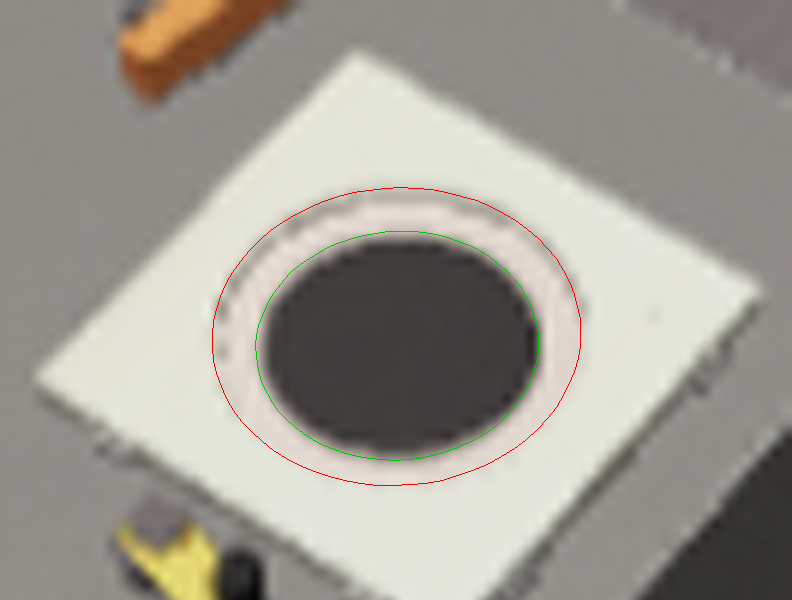

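View pics/ov_top.png

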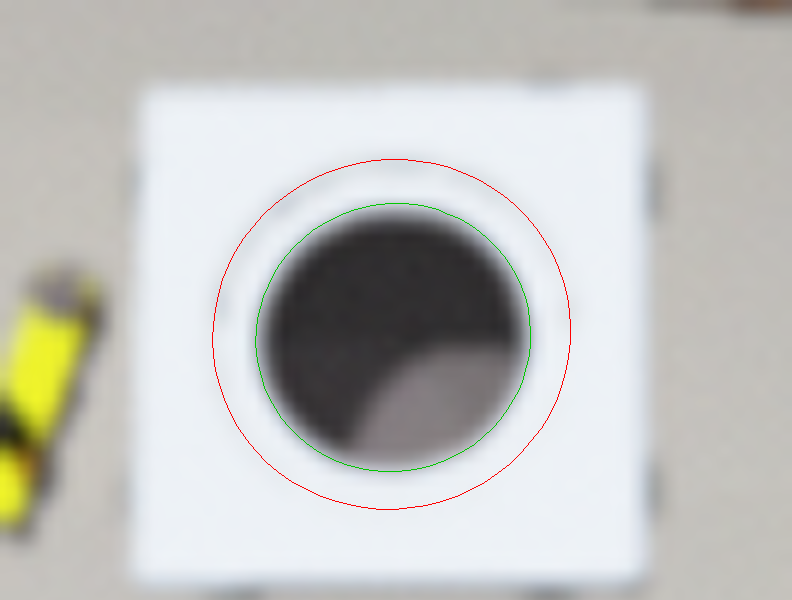

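>>> carry_out --series "0 0 0 0.15 1; 0 0 0 0.15 1; 0 0 0 0.15 1; 0 0 0 0 1; 4 -5.5 0 0 1; 4 -5.5 0 0 1; 4 -5.5 0 0 1; 4 -5.5 0 0 1" --grip_force 40

```text
clock: 2.7
tcp_pos: [0.442, -0.4037, 0.2396]
orientation: [3.141, 0.007, 0.001]
contact_force: [0.4, -0.4, 0.0]
grip_width: 0.0856
```

```bash
python3 - <<'E'
from h import *
o=r.get_obs();print(o["tcp_pos"],o["orientation"],o["contact_force"],o["joints"],o["grip_width"],r.tip_reach)
E
```

```text
[ 0.44203838 -0.40365865  0.23960356] [3.14107461e+00 6.90479117e-03 9.06728515e-04] [ 0.42419605 -0.39563711  0.04729884] [ 0.60189892  0.35065465  0.04340763  1.74776174 -0.01718709  1.04277623
 -0.91508328] 0.08558461526261832 0.008
```

>>> carry_out --series "0 0 -0 0 1; 0 0 0 0 1; 0 0 0 0 1"

```text
clock: 3.08
tcp_pos: [0.4396, -0.407, 0.2393]
orientation: [3.141, -0.002, -0.001]
contact_force: [-0.2, 0.5, -0.5]
grip_width: 0.0855
```

>>> carry_out --series "1.3 -1.4 2 0 1; 1.26 -1.46 3 0 1; 0 0 3 0 1; 0 0 3 0 1; 0 0 2 0 1; 0 0 0 0 1; 0 0 0 0 1"

```text
clock: 3.95
tcp_pos: [0.4665, -0.3779, 0.1101]
orientation: [3.141, -0.001, 0.001]
contact_force: [-0.1, 0.2, 0.4]
grip_width: 0.0854
```

```bash
python3 - <<'E'
from h import *
P={n:eyes.grab_frame(n) for n in("side","top")}
o=r.get_obs();print(o["tcp_pos"],o["orientation"],r.tip_reach)
a=[cv2.resize(P[n]["color"][y-28:y+28,x-28:x+28],None,fx=7,fy=7,interpolation=cv2.INTER_CUBIC) for n,x,y in(("side",367,160),("top",404,220))]
cv2.imwrite("pics/a1.png",np.hstack(a))
E
```

```text
[ 0.46697316 -0.37758906  0.11052272] [3.14028688e+00 3.03692159e-04 2.66661079e-03] 0.008
```

View pics/a1.png

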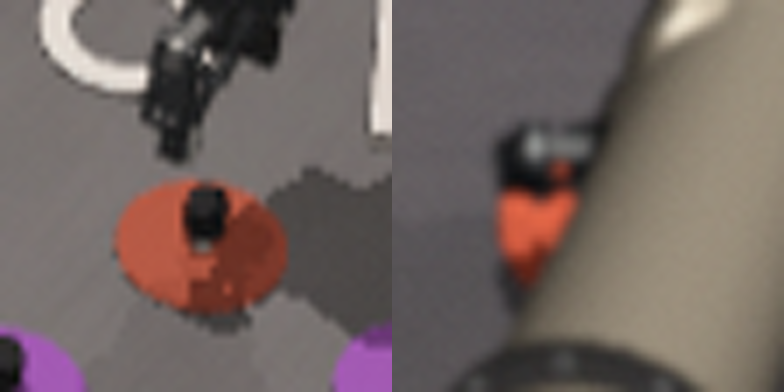

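The crop shows the red-brown cover and its knob alone at side (367,165), with the gripper directly above it. Descending onto it.

>>> carry_out --series "-0.15 0.08 3 0 1; 0 0 3 0 1; 0 0 1.5 0 1; 0 0 1.0 0 1; 0 0 0 0 1; 0 0 0 0 1"

```text
clock: 4.8
tcp_pos: [0.4657, -0.3779, 0.0252]
orientation: [3.141, 0.001, 0.002]
contact_force: [0.4, 0.1, 0.3]
grip_width: 0.0856
```

>>> carry_out --series "0 0 0.3 0 0.5; 0 0 0 0 0.3; 0 0 0 0 0; 0 0 0 0 0; 0 0 0 0 0; 0 0 0 0 0; 0 0 0 0 0; 0 0 0 0 0" --grip_force 40

```text
clock: 5.8
tcp_pos: [0.4653, -0.3778, 0.0217]
orientation: [3.141, 0.001, 0.001]
contact_force: [-1.0, -0.3, 5.5]
grip_width: 0.0248
```

>>> carry_out --series "0 0 -1 0 0; 0 0 -3 0 0; 0 0 -4 0 0; 0 0 -4 0 0; 0 0 -4 0 0; 0 0 -4 0 0; 0 0 0 0 0; 0 0 0 0 0"

```text
clock: 6.8
tcp_pos: [0.464, -0.3765, 0.2197]
orientation: [-3.14, -0.002, 0.004]
contact_force: [-0.6, -0.2, -4.1]
grip_width: 0.0244
```

```bash
python3 - <<'E'
from h import *
P={n:eyes.grab_frame(n) for n in("side","top")}
o=r.get_obs();print(o["tcp_pos"],o["orientation"],o["contact_force"],o["moment"],o["grip_width"])
u=proj(P["side"],o["tcp_pos"]).astype(int);v=proj(P["top"],o["tcp_pos"]).astype(int)
a=[cv2.resize(P[n]["color"][max(y-28,0):y+28,x-28:x+28],(392,392),interpolation=cv2.INTER_CUBIC) for n,(x,y) in(("side",u),("top",v))]
cv2.imwrite("pics/a2.png",np.hstack(a))
E
```

```text
[ 0.46385459 -0.37649799  0.2190369 ] [-3.13923522e+00 -1.50068380e-03  5.44672598e-03] [ 0.06514156 -0.23615656 -4.6541922 ] [ 0.03851354 -0.02217972 -0.02300527] 0.024986609201321425
```

View pics/a2.png

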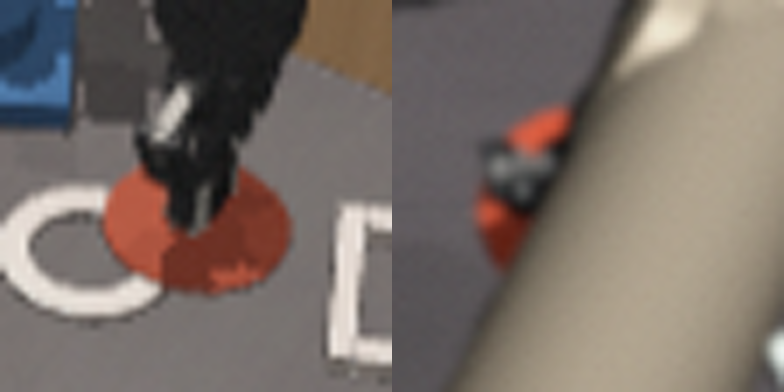

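>>> carry_out --series "0.3 -3 0 0 0; 0.5 -5 0 0 0; 0.5 -5 0 0 0; 0.5 -5 0 0 0; 0.5 -5 0 0 0; 0.5 -5 0 0 0; 0.5 -5 0 0 0; 0 0 0 0 0"

```text
clock: 7.9
tcp_pos: [0.4974, -0.0423, 0.22]
orientation: [-3.139, -0.014, 0.003]
contact_force: [0.0, -2.0, -4.3]
grip_width: 0.0249
```

>>> carry_out --series "0.3 -4 0 0 0; 0.2 -3 0 0 0; 0 -2 0 0 0; 0 0 0 0 0; 0 0 0 0 0; 0 0 0 0 0"

```text
clock: 8.65
tcp_pos: [0.5026, 0.0411, 0.2209]
orientation: [3.141, -0.002, -0.001]
contact_force: [-0.9, 0.6, -4.4]
grip_width: 0.0246
```

```bash
python3 - <<'E'
from h import *
P={n:eyes.grab_frame(n) for n in("side","top")}
o=r.get_obs();print(o["tcp_pos"],o["orientation"],o["contact_force"],o["moment"],o["grip_width"])
x,y=proj(P["side"],o["tcp_pos"]).astype(int);
a=[cv2.resize(P["side"]["color"][y-40:y+50,x-60:x+60],None,fx=6,fy=6,interpolation=cv2.INTER_CUBIC)]
cv2.imwrite("pics/a3.png",np.hstack(a));cv2.imwrite("pics/a3t.png",P["top"]["color"])
E
```

```text
[0.5027133  0.04155321 0.22117022] [ 3.14127044e+00 -1.21398584e-03 -3.46948078e-04] [ 0.08070093  0.13909851 -3.51179504] [-0.0098418  -0.02173617  0.00688824] 0.02515029498352615
```

View pics/a3.png

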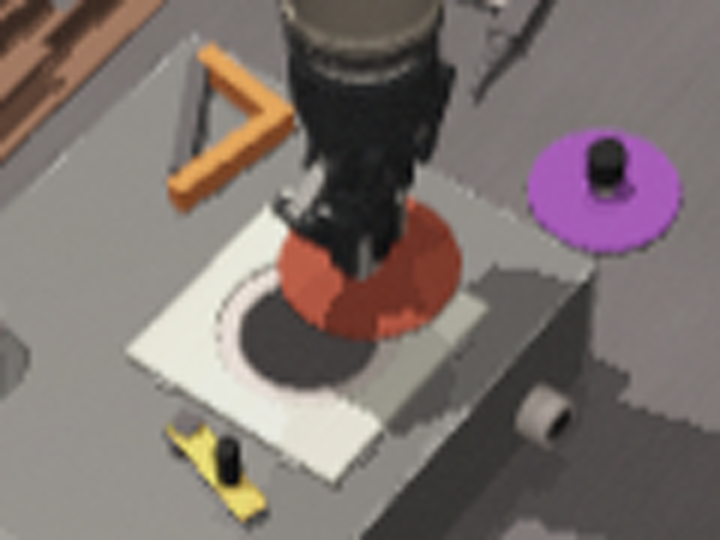

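>>> carry_out --series "0.1 -1.05 1 0 0; 0 0 2 0 0; 0 0 2 0 0; 0 0 1 0 0; 0 0 0.4 0 0; 0 0 0 0 0; 0 0 0 0 0"

```text
clock: 9.62
tcp_pos: [0.5043, 0.0532, 0.1579]
orientation: [-3.141, -0.001, -0.002]
contact_force: [-0.2, -0.7, -3.4]
grip_width: 0.0247
```

>>> carry_out --series "0 0 0.1 0 0; 0 0 0.1 0 0; 0 0 0.1 0 0; 0 0 0 0 0"

```text
clock: 10.12
tcp_pos: [0.5036, 0.0531, 0.1542]
orientation: [3.142, 0.001, -0.0]
contact_force: [-0.1, -0.7, -3.4]
grip_width: 0.0252
```

>>> carry_out --series "0 0 0.1 0 0; 0 0 0.1 0 0; 0 0 0.08 0 0; 0 0 0 0 0"

```text
clock: 10.62
tcp_pos: [0.5037, 0.053, 0.1514]
orientation: [3.142, 0.001, -0.0]
contact_force: [0.4, -0.2, -3.9]
grip_width: 0.0249
```

>>> carry_out --series "0 0 0.05 0 0; 0 0 0 0 0"

```text
clock: 10.88
tcp_pos: [0.5037, 0.0531, 0.151]
orientation: [3.142, 0.001, -0.0]
contact_force: [-0.1, -0.1, -4.8]
grip_width: 0.0249
```

>>> carry_out --series "0 0 0.05 0 0; 0 0 0 0 0"

```text
clock: 11.12
tcp_pos: [0.5037, 0.0531, 0.1505]
orientation: [3.142, 0.001, -0.0]
contact_force: [0.2, -0.3, -3.4]
grip_width: 0.0246
```

>>> carry_out --series "0 0 0.05 0 0; 0 0 0 0 0"

```text
clock: 11.38
tcp_pos: [0.5037, 0.0531, 0.15]
orientation: [3.142, 0.001, -0.0]
contact_force: [0.1, -0.3, -4.1]
grip_width: 0.0246
```

>>> carry_out --series "0 0 0.05 0 0; 0 0 0 0 0"

```text
clock: 11.62
tcp_pos: [0.5038, 0.0531, 0.1497]
orientation: [3.142, 0.001, 0.0]
contact_force: [-0.7, -0.8, -2.2]
grip_width: 0.0248
```

>>> carry_out --series "0 0 0.04 0 0; 0 0 0 0 0"

```text
clock: 11.88
tcp_pos: [0.5039, 0.0531, 0.1496]
orientation: [3.142, 0.001, 0.001]
contact_force: [-3.2, -0.7, 5.3]
grip_width: 0.0252
```

>>> carry_out --series "0 0 -0.02 0 0; 0.2 0 0 0 0; 0.2 0 0 0 0; 0.2 0 0 0 0; 0.2 0 0 0 0; 0 0 0 0 0"

```text
clock: 12.62
tcp_pos: [0.5111, 0.0532, 0.1495]
orientation: [3.141, 0.001, -0.002]
contact_force: [-4.9, -0.4, 8.1]
grip_width: 0.0246
```

>>> carry_out --series "0.2 0 -0.03 0 0; 0.2 0 0 0 0; 0.2 0 0 0 0; 0.2 0 0 0 0; 0 0 0 0 0"

```text
clock: 13.25
tcp_pos: [0.5201, 0.0531, 0.1495]
orientation: [-3.142, -0.001, -0.001]
contact_force: [-2.3, -0.2, 3.0]
grip_width: 0.025
```

>>> carry_out --series "0.2 0 0 0 0; 0.2 0 0 0 0; 0.2 0 0 0 0; 0.2 0 0 0 0; 0 0 0 0 0"

```text
clock: 13.88
tcp_pos: [0.5282, 0.0531, 0.1495]
orientation: [-3.142, -0.001, -0.001]
contact_force: [-0.9, -1.0, -0.7]
grip_width: 0.0243
```

>>> carry_out --series "0.15 0 0 0 0; 0.15 0 0 0 0; 0.15 0 0 0 0; 0 0 0 0 0"

```text
clock: 14.38
tcp_pos: [0.5325, 0.0531, 0.1495]
orientation: [-3.142, -0.001, -0.001]
contact_force: [-0.2, 0.1, -1.9]
grip_width: 0.0247
```

>>> carry_out --series "0.1 0 0.02 0 0; 0.1 0 0 0 0; 0 0 0 0 0"

```text
clock: 14.75
tcp_pos: [0.5344, 0.0531, 0.1494]
orientation: [-3.142, -0.001, -0.0]
contact_force: [-0.6, 0.1, -2.0]
grip_width: 0.025
```

>>> carry_out --series "0.1 0 0.02 0 0; 0.1 0 0 0 0; 0 0 0 0 0"

```text
clock: 15.12
tcp_pos: [0.5365, 0.0531, 0.1491]
orientation: [-3.142, -0.001, -0.001]
contact_force: [0.7, 0.2, -3.9]
grip_width: 0.0247
```

>>> carry_out --series "0 0 0.04 0 0; 0 0 0 0 0"

```text
clock: 15.38
tcp_pos: [0.5363, 0.053, 0.1487]
orientation: [3.142, 0.001, 0.0]
contact_force: [0.1, -0.8, -4.0]
grip_width: 0.025
```

>>> carry_out --series "0 0 0.04 0 0; 0 0 0 0 0"

```text
clock: 15.62
tcp_pos: [0.5363, 0.053, 0.1484]
orientation: [3.142, 0.001, 0.0]
contact_force: [0.8, -1.0, -3.9]
grip_width: 0.0245
```

Contact is gone and the cover is about 1 mm below the face, so it is entering the recess. Following it down gently.

>>> carry_out --series "0 0 0.1 0 0; 0 0 0 0 0"

```text
clock: 15.88
tcp_pos: [0.5363, 0.0531, 0.1474]
orientation: [-3.142, -0.001, -0.0]
contact_force: [0.6, 0.1, -3.6]
grip_width: 0.0249
```

>>> carry_out --series "0 0 0.1 0 0; 0 0 0 0 0"

```text
clock: 16.12
tcp_pos: [0.5363, 0.0531, 0.1464]
orientation: [3.142, 0.001, 0.0]
contact_force: [0.6, -1.1, -4.6]
grip_width: 0.0246
```

>>> carry_out --series "0 0 0.1 0 0; 0 0 0 0 0"

```text
clock: 16.38
tcp_pos: [0.5363, 0.0531, 0.1454]
orientation: [3.142, 0.001, 0.0]
contact_force: [0.8, 0.1, -3.6]
grip_width: 0.0248
```

>>> carry_out --series "0 0 0.05 0 0; 0 0 0 0 0"

```text
clock: 16.62
tcp_pos: [0.5363, 0.0531, 0.1449]
orientation: [-3.142, -0.001, -0.0]
contact_force: [1.2, -0.7, -4.3]
grip_width: 0.0245
```

>>> carry_out --series "0 0 0.05 0 0; 0 0 0 0 0"

```text
clock: 16.88
tcp_pos: [0.5363, 0.0531, 0.1447]
orientation: [3.142, 0.001, 0.0]
contact_force: [-0.3, -0.1, -1.5]
grip_width: 0.0246
```

The cover touched the ledge at TCP z 0.1447, 5.0 mm below the face contact at 0.1497. Releasing.

>>> carry_out --series "0 0 0 0 0.3; 0 0 0 0 0.6; 0 0 0 0 0.8; 0 0 0 0 0.8; 0 0 -1 0 0.8; 0 0 -3 0 0.8; 0 0 -4 0 0.8; 0 0 0 0 0.8"

```text
clock: 17.88
tcp_pos: [0.5384, 0.0536, 0.2283]
orientation: [-3.14, -0.001, -0.011]
contact_force: [0.4, -0.6, -0.9]
grip_width: 0.0677
```

>>> carry_out --series "-2 4 -2 0 0.8; -3 5 0 0 0.8; -2 5 0 0 0.8; 0 5 0 0 0.8; 0 0 0 0 0.8; 0 0 0 0 0.8"

```text
clock: 18.62
tcp_pos: [0.4662, -0.1363, 0.2441]
orientation: [-3.141, -0.001, 0.001]
contact_force: [-0.1, 0.1, 0.2]
grip_width: 0.0685
```

```bash
python3 - <<'E'
from h import *
P={n:eyes.grab_frame(n) for n in("side","top")}
o=r.get_obs();print(o["clock"],o["tcp_pos"],o["orientation"],o["contact_force"])
for n,(x0,y0,w,h,f) in {"side":(200,150,150,110,5),"top":(220,135,130,110,5)}.items():
    cv2.imwrite(f"pics/b_{n}.png",cv2.resize(P[n]["color"][y0:y0+h,x0:x0+w],None,fx=f,fy=f,interpolation=cv2.INTER_CUBIC))
for q in("keeper_pivot","keeper_pin"):
    for n in P: print(q,n,[(np.round(d["uv"],1).tolist(),round(d["confidence"],2)) for d in spotter.mark_of(P[n],q)][:3])
for n,p in P.items():
    im=p["color"].astype(int);B,G,R=im[...,0],im[...,1],im[...,2]
    big=cv2.resize(p["color"],None,fx=4,fy=4,interpolation=cv2.INTER_CUBIC).astype(int);B,G,R=big[...,0],big[...,1],big[...,2]
    red=((R-B>45)&(R-G>40)).astype(np.uint8);yel=((R-B>70)&(G-B>70)).astype(np.uint8)
    for nm,m,z,b in(("red",red,.128,(255,180,320,230)),("yel",yel,.1345,(240,190,290,250))):
        mm=np.zeros_like(m);mm[b[1]*4:b[3]*4,b[0]*4:b[2]*4]=m[b[1]*4:b[3]*4,b[0]*4:b[2]*4]
        cs=cv2.findContours(mm,cv2.RETR_EXTERNAL,cv2.CHAIN_APPROX_NONE)[0]
        if not cs: continue
        ct=np.vstack([c for c in cs if cv2.contourArea(c)>40])
        hu=cv2.convexHull(ct)
        if nm=="red":
            el=cv2.fitEllipse(hu);print(n,"cover",np.round(atz(p,(np.array(el[0])+.5)/4-.5,z),4),np.array(el[1])/4)
        else:
            W=np.array([atz(p,(u+.5)/4-.5,z)[:2] for u in hu[:,0].astype(float)]).astype(np.float32)*1000
            rc=cv2.minAreaRect(W);print(n,"bar",rc,cv2.boxPoints(rc).round(1).tolist())
E
```

```text
18.725 [ 0.46652552 -0.13547824  0.24421345] [-3.14107371e+00 -4.96971385e-03  5.35237148e-04] [-0.23012015  0.28598084  0.39238824]
keeper_pivot side [([267.0, 229.1], 0.79), ([302.9, 217.4], 0.26)]
keeper_pivot top [([256.1, 200.0], 0.67)]
keeper_pin side [([276.1, 235.6], 0.56)]
keeper_pin top [([254.8, 209.1], 0.42)]
side cover [0.5764 0.0271 0.128 ] [33.60141373 49.1485672 ]
side bar ((519.0999145507812, 158.6232147216797), (18.119213104248047, 65.64735412597656), 70.36991119384766) [[485.1000061035156, 161.10000610351562], [547.0, 139.10000610351562], [553.0999755859375, 156.10000610351562], [491.20001220703125, 178.1999969482422]]
top cover [0.5371 0.0531 0.128 ] [27.78876305 28.49375916]
top bar ((517.5479125976562, 158.76123046875), (20.201614379882812, 63.294090270996094), 70.49170684814453) [[484.29998779296875, 159.8000030517578], [544.0, 138.6999969482422], [550.7999877929688, 157.6999969482422], [491.1000061035156, 178.89999389648438]]
```

View pics/b_side.png

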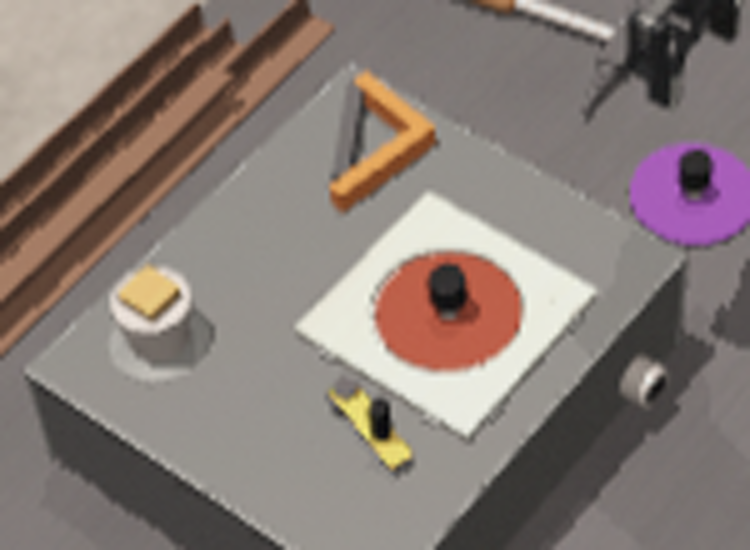

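View pics/b_top.png

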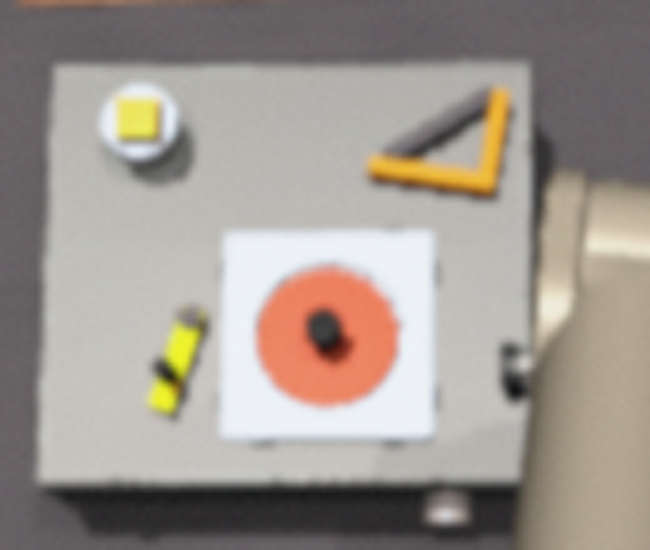

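```bash
python3 - <<'E'
from h import *
P={n:eyes.grab_frame(n) for n in("side","top")}
for n,u in(("side",(269.3,227)),("top",(258.6,198.6))):
    print(n,"bolt",np.round(atz(P[n],u,.138),4))
print(np.round(tri([P["side"],P["top"]],[(269.3,227),(258.6,198.6)]) [0],4))
# pin: side crop (380,418) mid; 
print("pin",np.round(tri([P["side"],P["top"]],[(276,233.5),(253.4,209)])[0],4),np.round(atz(P["side"],(275.6,230.5),.1685),4))
# deck: fit lines by gradient from approx corners
p0=np.array([.5775,.082]) 
from scipy.optimize import minimize
G={}
for n in P:
    g=cv2.GaussianBlur(cv2.cvtColor(P[n]["color"],cv2.COLOR_BGR2GRAY).astype(np.float32),(0,0),.8);G[n]=g
def samp(n,X):
    u=np.array([proj(P[n],x) for x in X],np.float32);return cv2.remap(G[n],u[:,0].reshape(-1,1),u[:,1].reshape(-1,1),cv2.INTER_LINEAR).ravel()
def cost(v,names):
    x,y,a=v[0],v[1],v[2];c,s=np.cos(a),np.sin(a);Rm=np.array([[c,-s],[s,c]]);tot=0
    t=np.linspace(-.85,.85,60)
    for n in names:
        for side in range(4):
            for sg,off in((1,-.004),(-1,.004)):
                hx,hy=.15+ (off if side<2 else 0),.17+(off if side>=2 else 0)
                L=np.c_[np.full(60,hx*(1 if side==0 else -1)),t*.17] if side<2 else np.c_[t*.15,np.full(60,hy*(1 if side==2 else -1))]
                if n=="top" and side==3: continue
                W=(Rm@L.T).T+[x,y];I=samp(n,np.c_[W,np.full(60,.12)])
                tot-=sg*np.median(I)
    return tot
for names in(["side"],["top"],["side","top"]):
    b=min((cost((x,y,a),names),x,y,a) for x in np.arange(.55,.61,.006) for y in np.arange(.055,.115,.006) for a in np.arange(-.08,.03,.02))
    m=minimize(cost,b[1:],args=(names,),method="Nelder-Mead",options=dict(initial_simplex=[b[1:],(b[1]+.004,b[2],b[3]),(b[1],b[2]+.004,b[3]),(b[1],b[2],b[3]+.02)]))
    x,y,a=m.x;Rm=np.array([[np.cos(a),-np.sin(a)],[np.sin(a),np.cos(a)]])
    print(names,m.x.round(4),m.fun,"drawn",(Rm@[-.04,-.03]+m.x[:2]).round(4),"pivot",(Rm@[-.04,.066]+m.x[:2]).round(4))
E
```

```text
side bolt [0.5495 0.1453 0.138 ]
top bolt [0.5502 0.1434 0.138 ]
[0.5508 0.1438 0.1352]
pin [0.511  0.1594 0.1506] [0.5105 0.1598 0.1685]
['side'] [ 0.586   0.0837 -0.0782] -171.20997619628906 drawn [0.5438 0.0569] pivot [0.5513 0.1526]
['top'] [5.876e-01 8.300e-02 1.000e-04] -203.806396484375 drawn [0.5476 0.053 ] pivot [0.5476 0.149 ]
['side', 'top'] [0.5861 0.0832 0.0093] -364.4929504394531 drawn [0.5464 0.0528] pivot [0.5455 0.1488]
```

>>> carry_out --series "0.73 -4.93 0 0 0.6; 0.73 -4.93 0 0 0.6; 0.73 -4.93 0 0 0.6; 0.73 -4.93 0 0 0.6; 0.73 -4.93 0 0 0.6; 0.73 -4.9 0 0 0.6; 0 0 0 0.171 0.6; 0 0 0 0.171 0.6"

```text
clock: 20.02
tcp_pos: [0.5098, 0.1596, 0.2442]
orientation: [3.095, -0.539, -0.001]
contact_force: [0.2, 0.5, 0.8]
grip_width: 0.0512
```

>>> carry_out --series "0 0 2 0 0.6; 0 0 2 0 0.6; 0 0 0 0 0.6; 0 0 0 0 0.6"

```text
clock: 20.52
tcp_pos: [0.5103, 0.1588, 0.2051]
orientation: [-3.096, 0.533, -0.001]
contact_force: [-0.2, -0.6, -0.3]
grip_width: 0.0511
```

```bash
python3 - <<'E'
from h import *
P={n:eyes.grab_frame(n) for n in("side","top")}
o=r.get_obs();print(o["tcp_pos"],o["orientation"],o["joints"][6],o["grip_width"])
M=Ro.from_rotvec(o["orientation"]).as_matrix();print("yaw",np.arctan2(M[1,0],M[0,0]));d=np.array([.5103,.160,.149])-o["tcp_pos"];print("tool cm",(M.T@d*100).round(2))
for n,(x0,y0,w,h,f) in {"side":(230,170,90,80,8)}.items():
    cv2.imwrite(f"pics/c_{n}.png",cv2.resize(P[n]["color"][y0:y0+h,x0:x0+w],None,fx=f,fy=f,interpolation=cv2.INTER_CUBIC)[:600])
E
```

```text
[0.51049351 0.15886711 0.20535311] [-3.09516610e+00  5.33267150e-01 -2.12860178e-03] -2.4068437540323777 0.0512463597350737
yaw -0.3412312180396102
tool cm [-0.06 -0.09  5.64]
```

View pics/c_side.png

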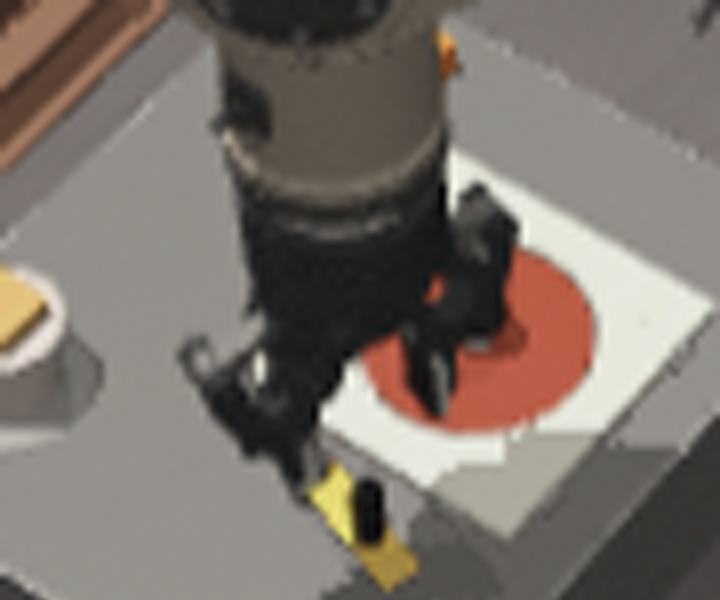

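The pin top, at about side (276,230), sits midway between the open fingertips. Descending and pinching.

>>> carry_out --series "-0.05 -0.1 2 0 0.6; 0 0 2 0 0.6; 0 0 1 0 0.6; 0 0 0.6 0 0.6; 0 0 0 0 0.5; 0 0 0 0 0.5"

```text
clock: 21.38
tcp_pos: [0.5102, 0.1599, 0.149]
orientation: [-3.095, 0.533, -0.002]
contact_force: [-0.7, -0.2, -0.2]
grip_width: 0.0429
```

>>> carry_out --series "0 0 0 0 0.3; 0 0 0 0 0.15; 0 0 0 0 0; 0 0 0 0 0; 0 0 0 0 0; 0 0 0 0 0" --grip_force 20

```text
clock: 22.12
tcp_pos: [0.51, 0.1601, 0.1488]
orientation: [-3.095, 0.533, -0.001]
contact_force: [-1.3, 1.2, 5.2]
grip_width: 0.0132
```

>>> carry_out --series "0 0 -0.04 0 0; 0.046 0.62 0 -0.148 0; 0.046 0.62 0 -0.148 0; 0 0 0 0 0; 0 0 0 0 0"

```text
clock: 22.75
tcp_pos: [0.5082, 0.1474, 0.1489]
orientation: [-3.141, 0.076, -0.002]
contact_force: [3.8, 0.6, -0.9]
grip_width: 0.013
```

```bash
cat > pv.py <<'E'
from h import *
o=r.get_obs();M=Ro.from_rotvec(o["orientation"]).as_matrix();y=np.arctan2(M[1,0],M[0,0])
p=np.array(o["tcp_pos"][:2]);c=np.array([.5495,.1465]);d=p-c
print(o["clock"],o["tcp_pos"].round(4),"yaw",round(y,3),"ang",round(np.arctan2(d[1],d[0])%6.283,3),"rad",np.linalg.norm(d).round(4),"F",np.round(o["contact_force"],1),"tool F",(M.T@o["contact_force"]).round(1),o["moment"].round(2),o["grip_width"],o["joints"][6])
E
python3 pv.py
```

```text
22.75 [0.5082 0.1474 0.1489] yaw -0.048 ang 3.12 rad 0.0413 F [ 3.8  0.6 -0.9] tool F [ 3.8 -0.8  0.9] [ 0.05 -0.87  0.09] 0.01296644537695139 -2.144956578445622
```

>>> carry_out --series "0.046 0.62 0 -0.148 0; 0.046 0.62 0 -0.148 0; 0.046 0.62 0 -0.148 0; 0 0 0 0 0; 0 0 0 0 0"

```text
clock: 23.38
tcp_pos: [0.5123, 0.1296, 0.1489]
orientation: [-3.08, -0.618, -0.005]
contact_force: [7.8, 1.6, -2.5]
grip_width: 0.0129
```

```bash
python3 pv.py
```

```text
23.375 [0.5123 0.1296 0.1489] yaw 0.396 ang 3.568 rad 0.0409 F [ 7.8  1.6 -2.5] tool F [7.8 1.5 2.6] [ 0.23 -1.38  0.04] 0.012924870532616744 -1.7053335511173313
```

>>> carry_out --series "0.09 0.62 0 -0.148 0; 0.08 0.62 0 -0.148 0; 0.06 0.62 0 -0.148 0; 0 0 0 0 0; 0 0 0 0 0"

```text
clock: 24.0
tcp_pos: [0.5235, 0.1151, 0.1489]
orientation: [-2.868, -1.281, -0.004]
contact_force: [4.8, 1.5, -0.8]
grip_width: 0.0131
```

```bash
python3 pv.py
```

```text
24.0 [0.5235 0.1151 0.1489] yaw 0.84 ang 4.02 rad 0.0408 F [ 4.8  1.5 -0.8] tool F [4.3 2.6 0.8] [ 0.36 -1.2  -0.01] 0.01309550550805367 -1.2712665072443539
```

>>> carry_out --series "0.07 0.62 0 -0.148 0; 0.06 0.62 0 -0.148 0; 0.05 0.62 0 -0.148 0; 0 0 0 0 0; 0 0 0 0 0"

```text
clock: 24.62
tcp_pos: [0.5392, 0.1068, 0.1489]
orientation: [2.517, 1.88, 0.003]
contact_force: [4.7, 4.0, -1.0]
grip_width: 0.0131
```

```bash
python3 pv.py; python3 - <<'E'
from h import *
P={n:eyes.grab_frame(n) for n in("side",)}
cv2.imwrite("pics/d_side.png",cv2.resize(P["side"]["color"][170:250,230:320],None,fx=7,fy=7,interpolation=cv2.INTER_CUBIC))
E
```

```text
24.625 [0.5392 0.1068 0.1489] yaw 1.283 ang 4.459 rad 0.041 F [ 4.7  4.  -1. ] tool F [5.2 3.4 1. ] [ 0.64 -1.03 -0.13] 0.013105284576916273 -0.8526049167921849
```

View pics/d_side.png

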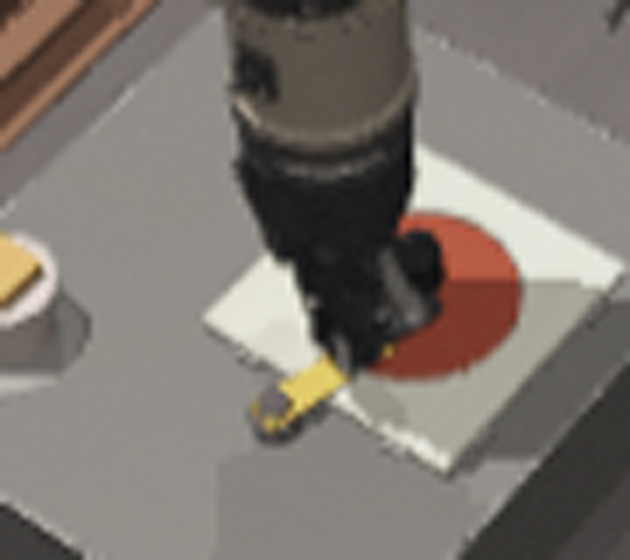

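```bash
python3 - <<'E'
import numpy as np
from scipy.optimize import least_squares
p=np.array([(.5100,.1601),(.5082,.1474),(.5123,.1296),(.5235,.1151),(.5392,.1068)])
s=least_squares(lambda c:np.hypot(*(p-c).T)-.042,[.55,.147]);c=s.x
print(c,s.fun*1000)
for h in((.5365,.053),(.539,.0525)):
    d=np.array(h)-c;e=p[-1]-c;print("need",np.arctan2(d[1],d[0])-np.arctan2(e[1],e[0]))
E
```

```text
[0.5501839  0.14747012] [ 0.12196367 -0.01603985 -0.11287575 -0.04937124  0.12724451]
need 0.1199313613813422
need 0.14655745093985706
```

>>> carry_out --series "0.03 0.55 0 -0.13 0; 0 0 0 0 0; 0 0 0 0 0"

```text
clock: 25.05
tcp_pos: [0.5441, 0.1056, 0.1489]
orientation: [-2.389, -2.04, -0.002]
contact_force: [4.1, 4.7, -0.3]
grip_width: 0.0133
```

```bash
sed -i 's/\[.5495,.1465\]/[.5502,.1475]/' pv.py; python3 pv.py; python3 -c "
import numpy as np
for h in((.5365,.053),(.539,.0525)): print(np.arctan2(h[1]-.1475,h[0]-.5502)%6.2832)"
```

```text
25.05 [0.5441 0.1056 0.1489] yaw 1.414 ang 4.568 rad 0.0424 F [ 4.1  4.7 -0.3] tool F [5.3 3.4 0.3] [ 0.82 -0.8  -0.08] 0.013313532364302261 -0.7325912851827727
4.5684331618567215
4.595050638915482
```

>>> carry_out --series "0 0.03 0 0 0; 0 0 0 0 0.2; 0 0 0 0 0.5; 0 0 0 0 0.5; 0 0 0 0 0.5; 0 0 -2 0 0.5; 0 0 -4 0 0.5; 0 0 -4 0 0.5"

```text
clock: 26.05
tcp_pos: [0.544, 0.1046, 0.2497]
orientation: [-2.386, -2.043, 0.001]
contact_force: [1.9, 1.0, 0.0]
grip_width: 0.0426
```

>>> carry_out --series "-4 -4 0 0 0.5; -5 -3 0 0 0.5; -5 -3 0 0 0.5; -5 0 0 0 0.5; 0 0 0 0 0.5; 0 0 0 0 0.5"

```text
clock: 26.8
tcp_pos: [0.4166, -0.0673, 0.249]
orientation: [2.386, 2.044, 0.001]
contact_force: [-0.6, -0.3, -0.5]
grip_width: 0.0427
```

```bash
python3 pv.py; python3 - <<'E'
from h import *
P={n:eyes.grab_frame(n) for n in("side","top")}
for n,(x0,y0,w,h) in {"side":(220,160,125,95),"top":(220,140,120,100)}.items():
    cv2.imwrite(f"pics/e_{n}.png",cv2.resize(P[n]["color"][y0:y0+h,x0:x0+w],None,fx=6,fy=6,interpolation=cv2.INTER_CUBIC))
for n,p in P.items():
    big=cv2.resize(p["color"],None,fx=4,fy=4,interpolation=cv2.INTER_CUBIC).astype(int);B,G,R=big[...,0],big[...,1],big[...,2]
    m=((R-B>70)&(G-B>70)&(abs(R-G)<60)).astype(np.uint8);mm=np.zeros_like(m);b=(245,195,300,245) if n=="side" else (245,185,300,225)
    mm[b[1]*4:b[3]*4,b[0]*4:b[2]*4]=m[b[1]*4:b[3]*4,b[0]*4:b[2]*4]
    ct=np.vstack([c for c in cv2.findContours(mm,cv2.RETR_EXTERNAL,cv2.CHAIN_APPROX_NONE)[0] if cv2.contourArea(c)>40])
    W=np.array([atz(p,(u+.5)/4-.5,.1345)[:2] for u in cv2.convexHull(ct)[:,0].astype(float)]).astype(np.float32)*1000
    print(n,cv2.minAreaRect(W),cv2.boxPoints(cv2.minAreaRect(W)).round(1).tolist())
E
```

```text
26.8 [ 0.4166 -0.0673  0.249 ] yaw 1.416 ang 4.156 rad 0.253 F [-0.6 -0.3 -0.5] tool F [-0.4 -0.6  0.5] [-0.03 -0.    0.03] 0.042656364284462095 -0.18465919285374977
side ((544.7617797851562, 114.23902893066406), (64.71098327636719, 18.81227684020996), 82.69023895263672) [[531.2999877929688, 83.30000305175781], [550.0, 80.9000015258789], [558.2000122070312, 145.10000610351562], [539.5, 147.5]]
top ((545.6971435546875, 111.1639633178711), (62.525699615478516, 22.8431453704834), 80.2425765991211) [[529.0999755859375, 82.30000305175781], [551.7000122070312, 78.4000015258789], [562.2999877929688, 140.0], [539.7000122070312, 143.89999389648438]]
```

View pics/e_side.png

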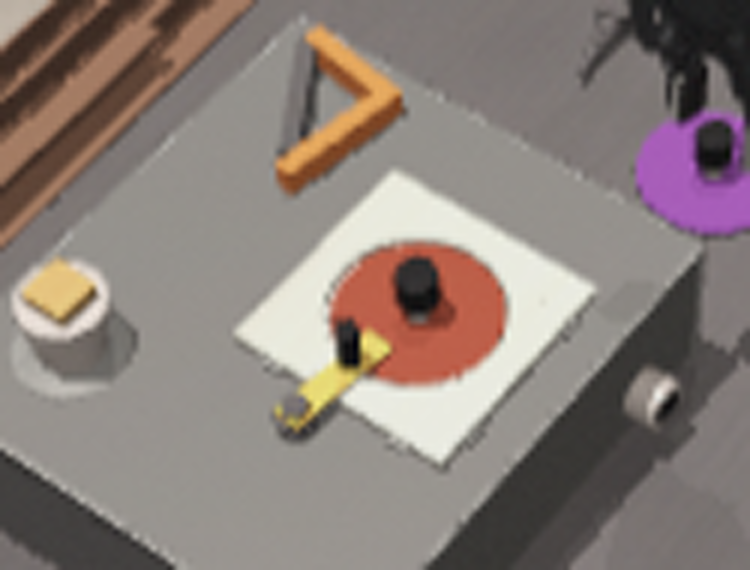

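View pics/e_top.png

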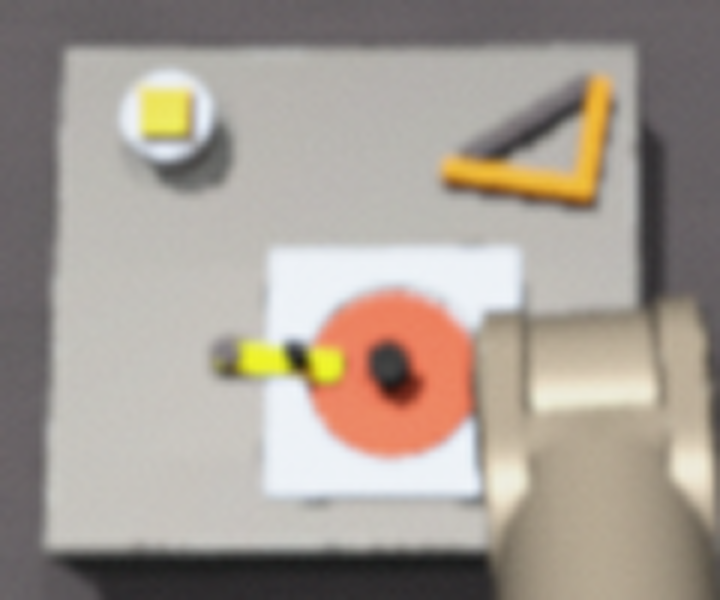

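The cover lies flush at side (290,212) and the keeper bar crosses its rim, pointing at the knob. The arm touches nothing.

```bash
python3 -c "
from h import *
print(r.hand_in())"
```

```text
the job is handed in; nothing more can be done
None
```

The hand hole is closed and the keeper is swung across the cover's rim. I handed the job in at about 27 s on the robot's clock, well under the 72 s limit.

- **Cover:** I carried the red-brown cover by its knob and set it on the collar about 35 mm to the robot side of the recess. I slid it across with roughly 2–12 N of pressure until contact vanished. It came to rest on the ledge 5.0 mm lower (tool height 0.1497 to 0.1447 m), so it lies flush.
- **Keeper:** I pinched the pin and swung it through about 1.78 rad, with under 9 N at the wrist, then let go and moved the arm clear.

**Last checks:**
- The final pictures show the cover flush, the bar over its rim, and the magnet square and the nearest purple look-alike still in place. I did not separately check the other bystanders.
- The bar's direction is 4.585 rad from the side picture. The target is 4.57 to 4.60 rad, depending on which estimate of the hole centre is used.
- The top picture gave 4.54 rad, but its outline of the bar was blurred, so I trusted the side picture.
- The cover sits about 2 mm toward the robot of the recess's visual centre, which is within its play.
- The tank's angle read from its deck edges disagreed between the cameras. I took the pivot position from the pin's measured arc, which fitted a circle to about 0.1 mm.

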